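# Brace the dip jar and twist its tight cap off

### The job

Slide the jaw of the small bench vise up until it clamps the square dip jar firmly against the fixed jaw, then let go of the jaw and unscrew the jar's tight cap: counter-clockwise seen from above, somewhat less than a quarter turn, until its lugs come free. Lift the cap straight off, leaving the jar seated and clamped in the vise, and finish while still holding the cap level and still over the jar's mouth, its lower edge clear of the neck by two or three centimetres. Leave the two welding nozzles and the white tape roll where they are.

Things in the scene. Friction and masses are not known exactly. Their poses are not given: they have to be found in the camera images.
- vise: Grey bench vise, fixed, bed 90 mm (x) by 166 mm (y), 12 mm thick. Origin: on the bench surface under the bed; the fixed jaw's face is the plane y = -33 mm (block 80 mm wide in x, 20 mm thick, top at z = 47 mm), the bed runs from y = -53 to +113 mm. Its y axis points from the fixed jaw to the sliding jaw, roughly to the robot's left (yaw -0.45 to 0.05 rad).
- jaw (a joint): Slide of the vise's moving jaw in m, growing as it moves toward the fixed jaw (along the vise's -y). The opening between the jaw faces is 92 mm minus this value: the 64 mm jar is clamped at 0.028; it starts between 0 and 0.010. The slide is stiff (about 10 N of friction) and stays where it is left, so the closed jaw holds the jar by itself.
- jaw_post (a point): Point on the axis of the moving jaw's upright steel post, 10 mm under its top: the post is 24 mm (vise x) by 16 mm (vise y), standing free from 31 to 68 mm above the bench; this point is at z = 58 mm, 40 mm behind the jaw's face. Grip it from above across either width, or push it from behind. The jaw itself is 16 mm thick, 80 mm wide, top at 47 mm.
- jar: White jar: square body 64 x 64 mm, 48 mm high, round neck 40 mm across, rim 75 mm above its underside, 0.45 kg. It stands loose on the vise's bed between the jaws. Origin: centre of the underside, z up, sides along x and y. At the start up to 0.1 rad askew in the vise, 5 mm off its middle line and 5 to 10 mm short of the fixed jaw; it squares up as the jaw closes.
- jar_rim (a point): Centre of the jar's mouth, at rim height (75 mm above the jar's underside).
- cap: Black ribbed round cap, 58 mm across, 24 mm high, 45 g, on the jar's neck. Origin: centre of its lower edge, z up, seated 66.5 mm above the bench (top 90.5). Grasp its skirt from above. Two inner lugs hook under flanges of the neck; turned counter-clockwise by 1.25 to 1.7 rad from tight it lifts straight off (does not rise before; 0.35 N m to turn). It has left the neck 20.5 mm up.
- cap_top (a point): Centre of the cap's top face, 24 mm above the cap's origin.
- thread (a joint): Turn in rad of the stiff grey sealing plug inside the jar's mouth, which the cap drives round with up to 0.15 rad of play: 0 tight, grows counter-clockwise from above, hard stop at 1.75. It stays where it is left (0.35 N m of friction). At 1.15 or more the cap is surely free.
- nozzle_a: Welding nozzle, 18 mm across, 40 mm high, standing upright on the bench beyond the vise; bystander. Origin: centre of its underside.
- nozzle_b: A second, equal welding nozzle, standing farther back and more to the left; bystander.
- white_tape: Roll of white tape, 72 mm across, 19 mm high, lying on the bench well to the right of the vise; bystander. Origin: centre of its underside.

How it is judged (in metres and radians):
On the way, in this order (a step that is already met when the one before it is completed fails the run):
1. the jaw is closed on the jar (opening under 66.5 mm) with the cap still tight (value of joint jaw above 0.0255 m and value of joint thread below 0.5 rad), for 0.2 s.
2. the cap has been turned loose by more than 0.85 rad in the braced jar (value of joint thread above 0.85 rad and value of joint jaw above 0.0255 m), for 0.1 s.
At the end, for the whole second after the job is handed in: Fingers hold the cap still and level (0.25 rad), touching neither jar nor vise, lower edge 4 to 60 mm above the rim, within 25 mm of the jar's axis; jar flat on the vise's bed (4 mm), within 25 mm of its middle line, clamped (opening under 66.5 mm) and not touched by the fingers (contact force between the fingers and cap above 2 N and contact force between cap and jar below 0.1 N and contact force between cap and vise below 0.1 N and z of cap in the frame of jar_rim between 0.004 and 0.06 m and horizontal distance between cap and jar_rim below 0.025 m and angle between cap's own z axis and vertical below 0.25 rad and linear speed of cap below 0.02 m/s and value of joint jaw above 0.0255 m and height (world z) of jar below 0.016 m and angle between jar's own z axis and vertical below 0.05 rad and y of jar in the frame of vise between -0.006 and 0.004 m and x of jar in the frame of vise between -0.025 and 0.025 m and contact force between the fingers and jar below 0.5 N); the arm keeps its last pose, push and grip.
It fails at once if the jar was pulled up out of the vise by more than 12 mm (height (world z) of jar above 0.024 m).
It fails at once if the jar was tipped (angle between jar's own z axis and vertical above 0.3 rad).
It fails at once if a bystander (nozzle or tape roll) was moved by more than 30 mm (distance of any of nozzle_a, nozzle_b, white_tape from where it was at the start of the episode above 0.03 m).
It also fails if it takes over 45 s, if anything falls off the work surface, if the arm or the gripper's body presses on something with over 40 N, if the wrist force passes 120 N, or if a joint passes its speed limit or range.

### The arm

A 6-joint arm with a two-finger parallel gripper is mounted at the origin on a cart in front of the work surface, level with it; the furniture and walls round the work are solid. World frame = base frame: x ahead of the robot, y to its left, z up, the work surface at z = 0. Lengths are in m, angles in degrees, forces in N, time in s.
With the tool pointing down it reaches from about 0.325 to 0.85 m from the base axis. Payload 4.4 kg.
Tool frame: the origin (TCP) lies midway between the tips of the shut fingers; the grasp point (between the pads) lies 19 mm behind it; z points along the fingers, y is the line along which they close (so a half turn about z gives the same grasp; the last joint's range is limited). The gripper opens to 94 mm and grips with 3 to 60 N. Pads are 16 mm wide; open, the fingers measure 119 mm over their backs; the gripper's body (75 mm by 177 mm) begins 78 mm behind the grasp point.
Start: joints at [-81.217, 11.837, 88.321, -0, 79.842, -8.623], TCP at [0.172, -0.549, 0.205] pointing down, gripper open.
Joint ranges: [-156.59, 156.59], [-49.26, 127.26], [12.9, 141.05], [-63.56, 243.56], [4.71, 150.69], [-161.64, 161.64]. Speed limits (degrees/s): [159.86, 159.86, 180, 180, 180, 180].

### API

Orientations are given as a 3x3 rotation matrix whose columns are the frame's x, y, z axes.
In Python, from plant import arm gives the robot as it stands.
- The arm moves only by the tool move_tool, called after "Call:" as name(argument=value, ...) on one line, values as JSON. Schema: {"type":"object","properties":{"ticks":{"type":"array","items":{"type":"array","items":{"type":"array","items":{"type":"number"},"minItems":7,"maxItems":7},"minItems":1,"maxItems":10},"minItems":1,"maxItems":1},"force":{"type":"number"},"only":{"type":"string"},"quiet":{"type":"boolean"},"lines":{"type":"string"}},"required":["ticks"],"additionalProperties":false}. ticks is a list that holds a single list of rows (three levels of brackets), with 1 to 10 rows, each of 7 numbers: dx, dy, dz in shares of 1 m (1.0 is 1 m), then a rotation vector rx, ry, rz in fractions of the full range, 1 being 90 degrees, then the opening from 0.0 (shut) to 1.0 (fully open); each row is the pose to reach, as a shift and turn from the pose commanded when the call began, along the tool's axes at that moment; what a row does not reach only later rows make up. A row lasts 1/10 s, in which the tool goes at most 0.05 m and 8.59 degrees, less where a joint would pass 70% of its speed; a pose out of reach is approached as far as the arm can. The fingers move at their own pace and stop on an object; force is the grip in N (left out, the last holds). Time passes only in rows, so rows that do not move let the fingers close. The tool returns the time, the measured TCP pose, the force, the opening and the grip force at its end. only (a regular expression) keeps the lines of the reply that match it, lines (a string "A,B") keeps lines A to B, and quiet returns only ok. A shift or turn number past 1, either way, is cut back to 1. Input that does not fit is refused with a message, and nothing moves.
- arm.state(): the state, without advancing time (a new reading comes with each control period).
- arm.capture(name): name is "scene" or "top"; returns a dict with "img" (384x512x3 uint8, red, green, blue), "fx", "fy", "cx", "cy" (pixels), "cam_to_world" (4x4, takes a point from camera to world coordinates). Camera axes: x right, y up, looking along -z (the intrinsics and any distortion apply to the point x, -y, -z); pixel columns grow to the right and rows downward; lengths in m; the calibration is good to about 2 mm. A picture is of the moment at which its call begins. There is no depth.
- arm.job_done(): hands the job in; it is judged then, once.
The state is a dict: "clock": time; "q": joint angles; "joint_vel": joint speeds; "tau": joint torques, N m; "ee_pos": TCP position; "tcp_rot": TCP orientation; "ft_force": force on the tool from outside, world axes, zero at the start; "moment": the same for the moment, N m; "opening": opening from 0.0 (shut) to 1.0 (fully open); "grip_force": force on a finger pad.
Only numpy, scipy, OpenCV 4.12 (cv2) and the standard library are available. Lean on these libraries where they do the work, as an engineer would, in place of code of your own. Each camera call takes 0.05 s, during which the arm holds its last target. There are 200 camera calls.

## Working session

There is one attempt and no reset: what is moved stays moved. The work goes in short steps, Python scripts to look and compute and a tool call to move; the robot and the scene stay as the last step left them, time stands still between calls to the robot, and variables do not carry over. Pictures are saved under pics/ and viewed, at most 10 in all, crops included, and the job is handed in when it is done.

```bash
mkdir -p pics; ls
```

Run:
```python
from plant import arm
import cv2,numpy as np
s=arm.state();print(s['ee_pos'],s['tcp_rot'],s['opening'],s['clock'])
for n in("scene","top"):
    c=arm.capture(n);cv2.imwrite(f"pics/{n}0.png",c['img'][:,:,::-1])
    print(n,c['fx'],c['fy'],c['cx'],c['cy'],[k for k in c]);print(np.round(c['cam_to_world'],4).tolist())
```

```text
pics
plant.py
[ 0.17186157 -0.54787871  0.20431029] [[ 9.54221539e-01  2.99100534e-01 -3.53799679e-04]
 [ 2.99100565e-01 -9.54219009e-01  2.22133810e-03]
 [ 3.26801034e-04 -2.22547035e-03 -9.99997470e-01]] 1.0015307671653817 0.0
scene 427.2096770792295 427.2096770792295 251.5452935146145 192.0175647401522 ['img', 'fx', 'fy', 'cx', 'cy', 'cam_to_world']
[[-0.8006, 0.4693, -0.3727, 0.1935], [-0.5993, -0.6296, 0.4944, 0.5351], [-0.0026, 0.6191, 0.7853, 0.9038], [0.0, 0.0, 0.0, 1.0]]
top 457.60934267291776 457.60934267291776 257.36565051819906 189.60735436258847 ['img', 'fx', 'fy', 'cx', 'cy', 'cam_to_world']
[[0.0252, 0.9854, -0.1683, 0.3844], [-0.9996, 0.0223, -0.0193, 0.0068], [-0.0152, 0.1687, 0.9855, 1.3026], [0.0, 0.0, 0.0, 1.0]]
```

View pics/scene0.png

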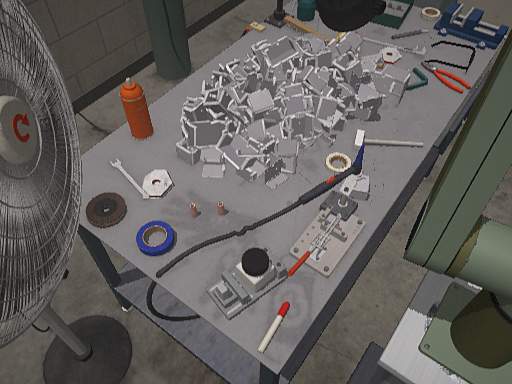

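View pics/top0.png

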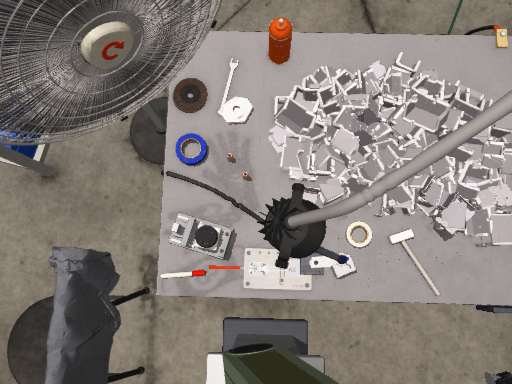

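Run:
```python
import cv2
a=cv2.imread('pics/scene0.png')[225:335,190:320];b=cv2.imread('pics/top0.png')[200:270,155:250]
cv2.imwrite('pics/c1.png',cv2.resize(a,None,fx=5,fy=5,interpolation=cv2.INTER_CUBIC))
cv2.imwrite('pics/c2.png',cv2.resize(b,None,fx=8,fy=8,interpolation=cv2.INTER_CUBIC))
```

```text
(no output)
```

View pics/c1.png

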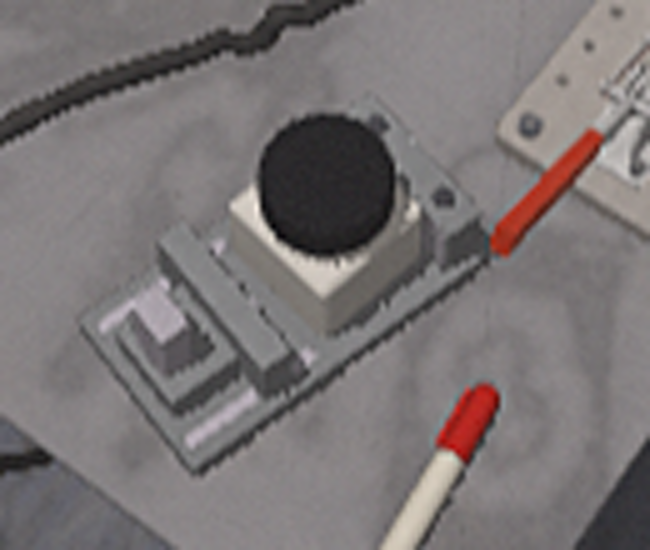

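View pics/c2.png

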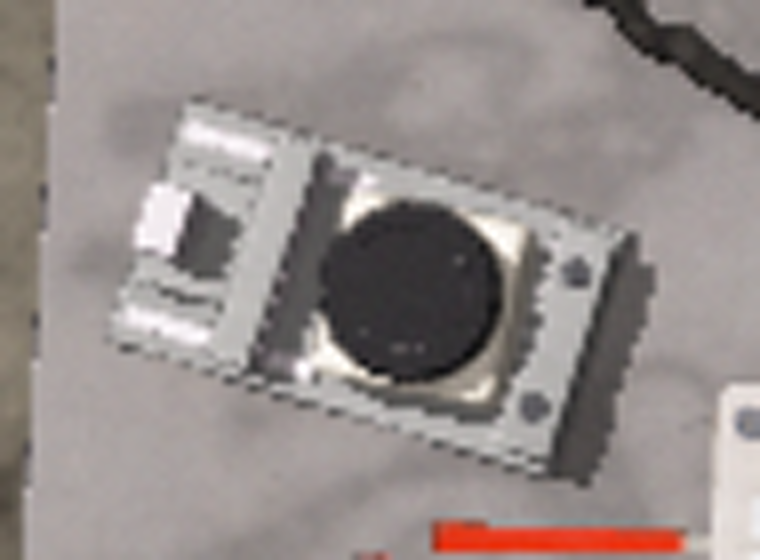

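Create h.py:
```python
import numpy as np
S=np.array([[-0.8006,0.4693,-0.3727,0.1935],[-0.5993,-0.6296,0.4944,0.5351],[-0.0026,0.6191,0.7853,0.9038]])
T=np.array([[0.0252,0.9854,-0.1683,0.3844],[-0.9996,0.0223,-0.0193,0.0068],[-0.0152,0.1687,0.9855,1.3026]])
def ray(M,f,cx,cy,u,v):
    d=M[:,:3]@[(u-cx)/f,-(v-cy)/f,-1]; return M[:,3],d/np.linalg.norm(d)
def rs(u,v): return ray(S,427.21,251.545,192.018,u,v)
def rt(u,v): return ray(T,457.61,257.366,189.607,u,v)
def c1(u,v): return rs(190+(u+.5)/5-.5,225+(v+.5)/5-.5)
def c2(u,v): return rt(155+(u+.5)/8-.5,200+(v+.5)/8-.5)
def tri(a,b):
    A=np.stack([a[1],-b[1]],1); t=np.linalg.lstsq(A,b[0]-a[0],rcond=None)[0]
    p=a[0]+t[0]*a[1];q=b[0]+t[1]*b[1]; return np.round((p+q)/2,4),round(float(np.linalg.norm(p-q)),4)
def at(r,z): o,d=r; return np.round(o+d*(z-o[2])/d[2],4)
```

Run:
```python
from h import *
print('cap',tri(c1(327,166),c2(408,288)))
print('post',tri(c1(162,315),c2(164,217)))
print('fj far',tri(c1(370,93),c2(632,235)),'fj near',tri(c1(492,235),c2(555,470)))
print('bed L far',tri(c1(82,325),c2(193,97)),'near',tri(c1(195,475),c2(113,335)))
print('hood top',tri(rs(350,10),rt(295,225)))
for u,v in((193,97),(113,335)):print(at(c2(u,v),.012))
for u,v in((632,235),(555,470)):print(at(c2(u,v),.047))
print('nozz',at(rt(231,157),.02),at(rt(246,176),.02))
```

```text
cap (array([0.4647, 0.1643, 0.0919]), 0.0004)
post (array([0.488 , 0.2516, 0.064 ]), 0.0016)
fj far (array([0.4894, 0.095 , 0.0365]), 0.0015) fj near (array([0.4063, 0.1186, 0.0266]), 0.0032)
bed L far (array([0.5364, 0.256 , 0.0007]), 0.002) near (array([4.510e-01, 2.801e-01, 3.000e-04]), 0.0018)
hood top (array([ 0.4484, -0.0427,  0.5681]), 0.011)
[0.536  0.2543 0.012 ]
[0.4512 0.278  0.012 ]
[0.4878 0.094  0.047 ]
[0.4074 0.1174 0.047 ]
nozz [0.697  0.1103 0.02  ] [0.6422 0.0654 0.02  ]
```

Call:
move_tool(ticks=[[[0,-0.04,0,0,0,0,1],[0,-0.085,0,0,0,0,1],[0,-0.13,0,0,0,0,1],[0,-0.17,0,0,0,0,1],[0,-0.21,0,0,0,0,1],[0.04,-0.22,0,0,0,0,1],[0.08,-0.235,0,0,0,0,1],[0.12,-0.25,0,0,0,0,1],[0.16,-0.26,0,0,0,0,1],[0.195,-0.27,0,0,0,0,1]]], force=10)

```text
clock: 1.1
ee_pos: [0.2784, -0.2312, 0.2053]
tcp_rot: [[0.954, 0.299, 0.0], [0.299, -0.954, -0.0], [0.0, 0.0, -1.0]]
ft_force: [1.3, 0.5, 0.2]
opening: 0.999
grip_force: 0.0
```

Careful with the scale: turns go in shares of 90 degrees. That gives: -56.6 degrees is -0.6289.

Call:
move_tool(ticks=[[[0.03,-0.035,0,0,0,-0.0556,1],[0.055,-0.065,0,0,0,-0.1222,1],[0.08,-0.1,0,0,0,-0.1889,1],[0.11,-0.135,0,0,0,-0.2444,1],[0.136,-0.17,0,0,0,-0.3111,1],[0.145,-0.2,0,0,0,-0.3778,1],[0.15,-0.235,0,0,0,-0.4333,1],[0.16,-0.27,0,0,0,-0.5,1],[0.168,-0.3,0,0,0,-0.5667,1],[0.175,-0.335,0,0,0,-0.6289,1]]], force=10)

```text
clock: 2.1
ee_pos: [0.3436, 0.1405, 0.2052]
tcp_rot: [[0.272, 0.962, -0.0], [0.962, -0.272, -0.0], [-0.0, 0.0, -1.0]]
ft_force: [0.9, 0.1, 0.4]
opening: 0.999
grip_force: 0.0
```

```bash
python3 -c "
from plant import arm
s=arm.state();print(s['q'],s['ft_force'])"
```

```text
[ 8.82733044e+00 -1.47684626e+01  1.14310003e+02 -1.47295721e-02
  8.04615203e+01  2.45973102e+01] [0.88763468 0.09657819 0.43998465]
```

Call:
move_tool(ticks=[[[0.035,0.026,0,0,0,0,0.5],[0.07,0.052,0,0,0,0,0.5],[0.105,0.08,0,0,0,0,0.5],[0.146,0.109,0,0,0,0,0.5],[0.146,0.109,0.05,0,0,0,0.5],[0.146,0.109,0.1,0,0,0,0.5],[0.146,0.109,0.12,0,0,0,0.5],[0.146,0.109,0.12,0,0,0,0.5]]], force=10)

```text
clock: 2.9
ee_pos: [0.4848, 0.2482, 0.0805]
tcp_rot: [[0.275, 0.961, -0.01], [0.961, -0.275, -0.003], [-0.006, -0.009, -1.0]]
ft_force: [-0.7, 0.2, -0.5]
opening: 0.499
grip_force: 0.0
```

Run:
```python
from plant import arm
import cv2
a=arm.capture("scene")['img'][200:335,170:320,::-1];b=arm.capture("top")['img'][180:280,155:280,::-1]
f=lambda i:cv2.resize(i,(400,400*i.shape[0]//i.shape[1]),interpolation=cv2.INTER_CUBIC)
a,b=f(a),f(b);h=min(len(a),len(b));cv2.imwrite('pics/d1.png',cv2.hconcat([a[:h],b[:h]]))
```

```text
(no output)
```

View pics/d1.png

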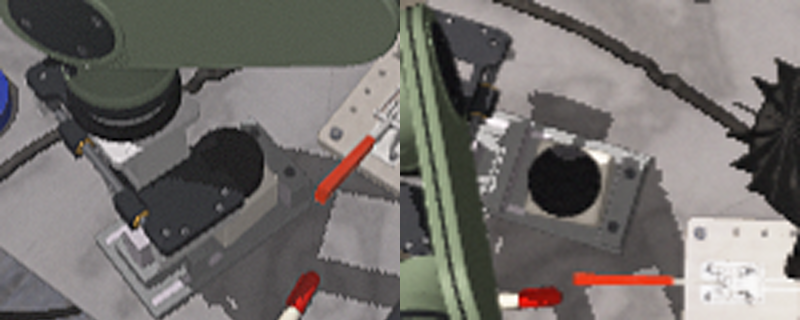

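Call:
move_tool(ticks=[[[0,0,0,0,0,0,0.5],[0,0,0.015,0,0,0,0.5],[0,0,0.03,0,0,0,0.5],[0,0,0.043,0,0,0,0.5],[0,0,0.043,0,0,0,0.5],[0,0,0.043,0,0,0,0.1],[0,0,0.043,0,0,0,0.1],[0,0,0.043,0,0,0,0.1],[0,0,0.043,0,0,0,0.1],[0,0,0.043,0,0,0,0.1]]], force=50)

```text
clock: 4.0
ee_pos: [0.4863, 0.2507, 0.0427]
tcp_rot: [[0.275, 0.961, -0.005], [0.961, -0.275, 0.001], [-0.0, -0.006, -1.0]]
ft_force: [-6.8, 2.2, 5.1]
opening: 0.253
grip_force: 50.0
```

Call:
move_tool(ticks=[[[-0.003,-0.002,0,0,0,0,0.1],[-0.006,-0.002,0,0,0,0,0.1],[-0.01,-0.002,0,0,0,0,0.1],[-0.014,-0.002,0,0,0,0,0.1],[-0.018,-0.002,0,0,0,0,0.1],[-0.022,-0.002,0,0,0,0,0.1],[-0.022,-0.002,0,0,0,0,0.1]]], force=55)

```text
clock: 4.7
ee_pos: [0.4813, 0.2326, 0.0428]
tcp_rot: [[0.277, 0.961, 0.001], [0.961, -0.277, 0.007], [0.007, -0.001, -1.0]]
ft_force: [0.9, 11.4, -3.8]
opening: 0.249
grip_force: 55.0
```

Call:
move_tool(ticks=[[[-0.002,0,0,0,0,0,0.1],[-0.004,0,0,0,0,0,0.1],[-0.006,0,0,0,0,0,0.1],[-0.008,0,0,0,0,0,0.1],[-0.008,0,0,0,0,0,0.1]]], force=60)

```text
clock: 5.2
ee_pos: [0.4799, 0.2276, 0.0429]
tcp_rot: [[0.277, 0.961, 0.004], [0.961, -0.277, 0.012], [0.013, 0.0, -1.0]]
ft_force: [2.3, 18.3, -8.4]
opening: 0.25
grip_force: 59.9
```

Call:
move_tool(ticks=[[[-0.002,0,0,0,0,0,0.1],[-0.004,0,0,0,0,0,0.1],[-0.004,0,0,0,0,0,0.1]]], force=60)

```text
clock: 5.5
ee_pos: [0.4798, 0.227, 0.043]
tcp_rot: [[0.278, 0.961, 0.007], [0.96, -0.278, 0.018], [0.019, 0.001, -1.0]]
ft_force: [3.9, 28.6, -13.4]
opening: 0.248
grip_force: 59.9
```

Call:
move_tool(ticks=[[[-0.003,0,0,0,0,0,0.1],[-0.006,0,0,0,0,0,0.1],[-0.006,0,0,0,0,0,0.1]]], force=60)

```text
clock: 5.8
ee_pos: [0.4793, 0.225, 0.0432]
tcp_rot: [[0.279, 0.96, 0.01], [0.96, -0.28, 0.026], [0.027, 0.002, -1.0]]
ft_force: [7.9, 39.2, -18.1]
opening: 0.248
grip_force: 59.9
```

Run:
```python
from plant import arm
import cv2
a=arm.capture("scene")['img'][200:335,170:320,::-1];b=arm.capture("top")['img'][200:270,180:265,::-1]
f=lambda i:cv2.resize(i,(400,400*i.shape[0]//i.shape[1]),interpolation=cv2.INTER_CUBIC)
a,b=f(a),f(b);h=min(len(a),len(b));cv2.imwrite('pics/d2.png',cv2.hconcat([a[:h],b[:h]]))
```

```text
(no output)
```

View pics/d2.png

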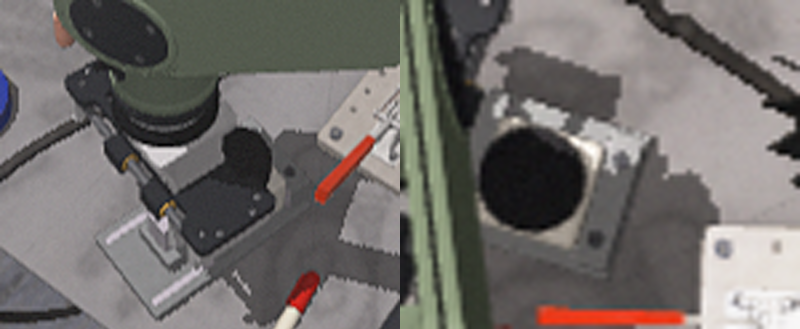

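Call:
move_tool(ticks=[[[-0.003,0,0,0,0,0,0.1],[-0.006,0,0,0,0,0,0.1],[-0.006,0,0,0,0,0,0.1]]], force=60)

```text
clock: 6.2
ee_pos: [0.4786, 0.2224, 0.0434]
tcp_rot: [[0.281, 0.96, 0.013], [0.959, -0.281, 0.032], [0.034, 0.003, -0.999]]
ft_force: [9.7, 49.5, -22.3]
opening: 0.25
grip_force: 59.8
```

Call:
move_tool(ticks=[[[0,0,0,0,0,0,0.1],[0,0,0,0,0,0,0.1]]], force=60)

```text
clock: 6.4
ee_pos: [0.4786, 0.2224, 0.0434]
tcp_rot: [[0.28, 0.96, 0.013], [0.959, -0.28, 0.031], [0.033, 0.003, -0.999]]
ft_force: [9.1, 48.4, -22.3]
opening: 0.249
grip_force: 59.8
```

Call:
move_tool(ticks=[[[0.005,0,0,0,0,0,0.1],[0.01,0,0,0,0,0,0.1],[0.014,0,0,0,0,0,0.1],[0.014,0,0,0,0,0,0.1]]], force=60)

```text
clock: 6.8
ee_pos: [0.4786, 0.2226, 0.0433]
tcp_rot: [[0.275, 0.961, 0.001], [0.961, -0.275, 0.005], [0.005, -0.0, -1.0]]
ft_force: [-3.2, 7.2, 0.2]
opening: 0.248
grip_force: 60.0
```

Call:
move_tool(ticks=[[[0,0,0,0,0,0,0.5],[0,0,0,0,0,0,0.5],[0,0,0,0,0,0,0.5],[0,0,-0.03,0,0,0,0.5],[0,0,-0.07,0,0,0,0.5],[0,0,-0.11,0,0,0,1],[0,0,-0.15,0,0,0,1],[0.04,0,-0.15,0,0,0,1],[0.08,0,-0.15,0,0,0,1],[0.08,0,-0.15,0,0,0,1]]])

```text
clock: 7.8
ee_pos: [0.5016, 0.2992, 0.193]
tcp_rot: [[0.273, 0.962, 0.002], [0.962, -0.273, 0.002], [0.002, 0.002, -1.0]]
ft_force: [-0.7, -0.5, -0.1]
opening: 0.889
grip_force: 0.0
```

Run:
```python
from plant import arm
import cv2
a=arm.capture("scene")['img'][225:335,190:320,::-1];b=arm.capture("top")['img'][200:270,155:250,::-1]
f=lambda i:cv2.resize(i,(400,400*i.shape[0]//i.shape[1]),interpolation=cv2.INTER_CUBIC)
a,b=f(a),f(b);print(a.shape,b.shape);h=min(len(a),len(b));cv2.imwrite('pics/d3.png',cv2.hconcat([a[:h],b[:h]]))
```

```text
(338, 400, 3) (294, 400, 3)
```

View pics/d3.png

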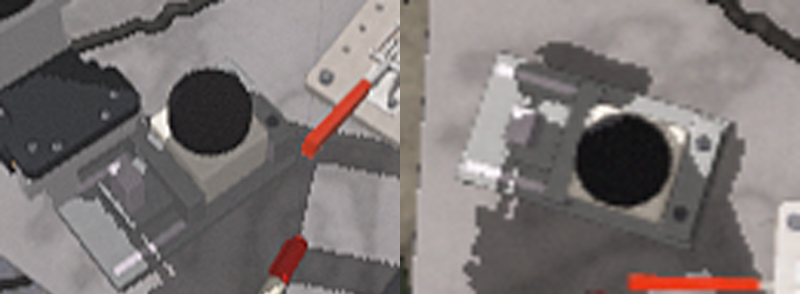

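Run:
```python
from h import *
a=lambda u,v:rs(190+u/3.077,225+v/3.077)
b=lambda u,v:rt(155+(u-400)/4.21,200+v/4.21)
y=np.array([.272,.962]);o=np.array([.4621,.1567])
for n,p,q in(('cap',a(210,101),b(621,158)),('post',a(127,175),b(522,125))):
    t=tri(p,q);d=t[0][:2]-o;print(n,t,d@y,d@[.962,-.272])
print(at(b(621,158),.0905),at(b(522,125),.068))
```

```text
cap (array([0.4597, 0.1592, 0.0898]), 0.0004) 0.0017521999999999985 -0.0029888000000000132
post (array([0.4812, 0.2279, 0.0603]), 0.0005) 0.07368959999999998 -0.0009921999999999937
[0.4599 0.1592 0.0905] [0.4808 0.2266 0.068 ]
```

Call:
move_tool(ticks=[[[-0.045,0.001,0,0,0,0,0],[-0.048,0.001,0.04,0,0,0,0],[-0.048,0.001,0.08,0,0,0,0],[-0.048,0.001,0.08,0,0,0,0],[-0.048,0.001,0.11,0,0,0,0],[-0.048,0.001,0.135,0,0,0,0],[-0.048,0.001,0.145,0,0,0,0],[-0.048,0.001,0.145,0,0,0,0]]], force=40)

```text
clock: 8.7
ee_pos: [0.4875, 0.2492, 0.0471]
tcp_rot: [[0.276, 0.961, -0.002], [0.961, -0.276, -0.001], [-0.001, -0.002, -1.0]]
ft_force: [-1.3, 0.1, -0.1]
opening: 0.353
grip_force: 0.0
```

Call:
move_tool(ticks=[[[-0.004,0,0,0,0,0,0],[-0.008,0,0,0,0,0,0],[-0.011,0,0,0,0,0,0],[-0.011,0,0,0,0,0,0]]])

```text
clock: 9.1
ee_pos: [0.4897, 0.2456, 0.0506]
tcp_rot: [[0.277, 0.961, 0.012], [0.961, -0.278, 0.014], [0.016, 0.008, -1.0]]
ft_force: [5.0, 16.4, -6.4]
opening: 0.023
grip_force: 8.4
```

Call:
move_tool(ticks=[[[-0.003,0,0,0,0,0,0],[-0.006,0,0,0,0,0,0],[-0.006,0,0,0,0,0,0]]])

```text
clock: 9.4
ee_pos: [0.49, 0.2454, 0.051]
tcp_rot: [[0.279, 0.96, 0.017], [0.96, -0.28, 0.024], [0.028, 0.009, -1.0]]
ft_force: [9.3, 32.3, -14.7]
opening: 0.002
grip_force: 16.5
```

Call:
move_tool(ticks=[[[-0.003,0,0,0,0,0,0],[-0.006,0,0,0,0,0,0],[-0.006,0,0,0,0,0,0]]])

```text
clock: 9.7
ee_pos: [0.49, 0.2453, 0.0512]
tcp_rot: [[0.281, 0.959, 0.022], [0.959, -0.282, 0.035], [0.04, 0.011, -0.999]]
ft_force: [13.1, 48.1, -23.3]
opening: 0.002
grip_force: 24.5
```

Call:
move_tool(ticks=[[[0.01,0,0,0,0,0,0],[0.022,0,0,0,0,0,0],[0.027,0,0,0,0,0,0],[0.027,0,-0.04,0,0,0,1],[0.027,0,-0.08,0,0,0,1],[0.027,0,-0.12,0,0,0,1],[-0.01,0,-0.12,0,0,0,1],[-0.045,0,-0.12,0,0,0,1],[-0.045,0,-0.12,0,0,0,1],[-0.045,0,-0.12,0,0,0,1]]])

```text
clock: 10.7
ee_pos: [0.4694, 0.1836, 0.168]
tcp_rot: [[0.278, 0.961, 0.001], [0.961, -0.278, 0.0], [0.0, 0.001, -1.0]]
ft_force: [0.6, -0.3, -0.3]
opening: 0.564
grip_force: 0.0
```

Run:
```python
from plant import arm
import numpy as np
s=arm.state();d=np.array([.4597,.1592,.066])-s['ee_pos'];print(s['ee_pos'],s['tcp_rot'].T@d if hasattr(s['tcp_rot'],'T') else np.array(s['tcp_rot']).T@d,s['q'])
```

```text
[0.46942263 0.18356491 0.16801687] [-0.02614296 -0.00263345  0.10200603] [1.15097768e+01 5.16684643e+00 1.00560595e+02 1.25986049e-03
 7.42313617e+01 2.76425350e+01]
```

Call:
move_tool(ticks=[[[-0.026,-0.003,0,0,0,0,1],[-0.026,-0.003,0,0,0,0,1],[-0.026,-0.003,0,0,0,0,1],[-0.026,-0.003,0.03,0,0,0,1],[-0.026,-0.003,0.06,0,0,0,1],[-0.026,-0.003,0.085,0,0,0,1],[-0.026,-0.003,0.102,0,0,0,1],[-0.026,-0.003,0.102,0,0,0,1],[-0.026,-0.003,0.102,0,0,0,0.55],[-0.026,-0.003,0.102,0,0,0,0.55]]], force=50)

```text
clock: 11.7
ee_pos: [0.4608, 0.161, 0.0667]
tcp_rot: [[0.275, 0.961, 0.003], [0.961, -0.275, 0.001], [0.001, 0.002, -1.0]]
ft_force: [0.6, -0.3, -0.4]
opening: 0.866
grip_force: 0.0
```

Call:
move_tool(ticks=[[[0,0,0,0,0,0,0.5],[0,0,0,0,0,0,0.5],[0,0,0,0,0,0,0.5],[0,0,0,0,0,0,0.5]]], force=55)

```text
clock: 12.1
ee_pos: [0.4599, 0.1605, 0.0662]
tcp_rot: [[0.276, 0.961, 0.001], [0.961, -0.276, 0.0], [0.001, 0.001, -1.0]]
ft_force: [-0.7, 0.8, 2.9]
opening: 0.618
grip_force: 55.0
```

In the tool's units: -55 degrees is -0.6111.

Call:
move_tool(ticks=[[[0,0,0,0,0,-0.0667,0.5],[0,0,0,0,0,-0.1444,0.5],[0,0,0,0,0,-0.2222,0.5],[0,0,0,0,0,-0.3,0.5],[0,0,0,0,0,-0.3778,0.5],[0,0,0,0,0,-0.4556,0.5],[0,0,0,0,0,-0.5333,0.5],[0,0,0,0,0,-0.6111,0.5]]], force=60)

```text
clock: 12.9
ee_pos: [0.4603, 0.1611, 0.0662]
tcp_rot: [[-0.632, 0.775, 0.002], [0.775, 0.632, 0.002], [0.0, 0.003, -1.0]]
ft_force: [0.5, 2.8, 1.6]
opening: 0.618
grip_force: 60.0
```

Call:
move_tool(ticks=[[[0,0,0,0,0,-0.0667,0.5],[0,0,0,0,0,-0.1333,0.5],[0,0,0,0,0,-0.2,0.5],[0,0,0,0,0,-0.2667,0.5],[0,0,0,0,0,-0.3333,0.5],[0,0,0,0,0,-0.3333,0.5]]], force=60)

```text
clock: 13.5
ee_pos: [0.4602, 0.1615, 0.0662]
tcp_rot: [[-0.933, 0.36, 0.002], [0.36, 0.933, 0.003], [-0.001, 0.003, -1.0]]
ft_force: [0.2, 4.6, 3.4]
opening: 0.613
grip_force: 60.0
```

```bash
python3 -c "
from plant import arm
s=arm.state();print(s['moment'],s['q'])"
```

```text
[ 0.79317575 -0.14214254 -0.23297254] [  9.06777367  10.8137071  107.76094464   0.1462687   61.29271233
 -59.92824021]
```

Call:
move_tool(ticks=[[[0,0,-0.002,0,0,0,0.5],[0,0,-0.004,0,0,0,0.5],[0,0,-0.006,0,0,0,0.5],[0,0,-0.006,0,0,0,0.5]]], force=60)

```text
clock: 13.9
ee_pos: [0.4592, 0.1601, 0.0715]
tcp_rot: [[-0.934, 0.359, -0.001], [0.359, 0.934, -0.001], [0.0, -0.001, -1.0]]
ft_force: [0.0, 0.6, 0.0]
opening: 0.615
grip_force: 60.0
```

Call:
move_tool(ticks=[[[0,0,-0.006,0,0,0,0.5],[0,0,-0.013,0,0,0,0.5],[0,0,-0.02,0,0,0,0.5],[0,0,-0.027,0,0,0,0.5],[0,0,-0.034,0,0,0,0.5],[0,0,-0.04,0,0,0,0.5],[0,0,-0.04,0,0,0,0.5],[0,0,-0.04,0,0,0,0.5],[0,0,-0.04,0,0,0,0.5]]], force=60)

```text
clock: 14.8
ee_pos: [0.4589, 0.1603, 0.1111]
tcp_rot: [[-0.934, 0.358, -0.001], [0.358, 0.934, -0.0], [0.001, -0.0, -1.0]]
ft_force: [0.6, 0.8, 0.5]
opening: 0.615
grip_force: 60.0
```

Run:
```python
from plant import arm
import cv2
a=arm.capture("scene")['img'][200:335,170:320,::-1];b=arm.capture("top")['img'][200:270,155:265,::-1]
f=lambda i:cv2.resize(i,(400,400*i.shape[0]//i.shape[1]),interpolation=cv2.INTER_CUBIC)
a,b=f(a),f(b);h=min(len(a),len(b));cv2.imwrite('pics/d4.png',cv2.hconcat([a[:h],b[:h]]))
```

```text
(no output)
```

View pics/d4.png

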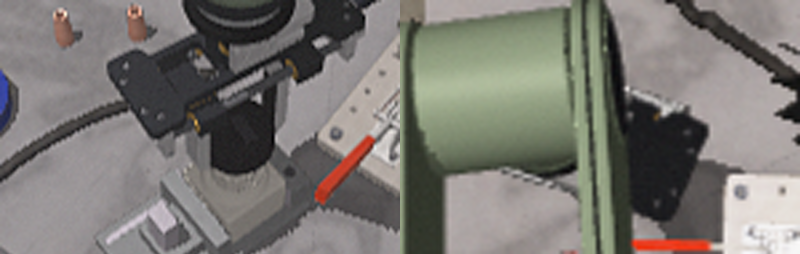

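The scene view shows the cap (about 240,140 in the crop) held between the fingers above the bare neck (240,180). The jar is seated and clamped, and both nozzles (63,25 and 137,20) are standing untouched.

```bash
python3 -c "
from plant import arm
print(arm.job_done())"
```

```text
the job is handed in; nothing more can be done
None
```

I closed the vise on the jar, turned the cap about 85° counter-clockwise and lifted it off; it was held level about 25 mm above the mouth when I handed the job in at about 15 s, and the judge returned no verdict.

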